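# Clamp a sample bottle on the orbital shaker

### The arm

A 6-joint arm with a two-finger parallel gripper is mounted at the origin on the work surface. World frame = base frame: x ahead of the robot, y to its left, z up, the work surface at z = 0. Lengths are in mm, angles in rad, forces in N, time in s.
With the tool pointing down it reaches from about 325 to 750 mm from the base axis. Payload 7.6 kg.
Tool frame: the origin (TCP) lies at the very end of the fingers, on their centre line; the grasp point (between the pads) lies robot.tcp_to_grasp behind it (robot.tcp_to_grasp is the distance from the TCP to the grasp point, in mm); z points along the fingers, x is the direction in which the jaws open and shut, and the axes are right-handed (so a half turn about z gives the same grasp; the last joint's range is limited). The gripper opens to 85 mm and grips with 20 to 120 N. Pads are 22 mm wide; open, the fingers measure 114 mm over their backs; the gripper's body (76 mm by 85 mm) begins 54 mm behind the grasp point. The pads swing forward as they close: fully open they stand 13 mm farther back than shut.
Start: joints at [1.223, 0.052, 1.401, -0, 1.689, -0.07], TCP at [143.959, 504.897, 231.323] pointing down, gripper open.
Joint ranges: [-2.9, 2.9], [-0.91, 2.17], [0.12, 2.37], [-1.06, 4.2], [0.26, 2.73], [-2.93, 2.93]. Speed limits (rad/s): [2.57, 2.57, 3.01, 3.14, 3.14, 3.14].

### API

Orientations are given as a rotation vector (axis times angle).
In Python, from plant import robot gives the robot as it stands.
- The arm moves only by the tool servo_tool, never from a script. Its argument "targets" is one flat list of numbers, 7 for each row, row after row: the shift along the tool's x, y, z scaled (see below), then the turn, a rotation vector about the tool's x, y, z scaled (see below), then the closure, from 0 (fully open) to 1 (shut). In form: [x, y, z, ax, ay, az, fingers, x, y, z, ax, ay, az, fingers, ...]. A call has 1 to 5 rows; each row shifts and turns the commanded pose from where the row before left it, along the tool's axes as they then stand; what a row does not reach is not made up. The controller multiplies each number of a shift by 30 mm and each number of a turn by 4 degrees. A row lasts 1/12 s, in which the tool goes at most 41.7 mm and 7.16 degrees, less where a joint would pass 70% of its speed; a pose out of reach is approached as far as the arm can. A call with a number of a shift or a turn outside -1 to 1 is refused whole. A call with a gripper value outside its range is refused whole. The fingers move at their own pace and stop on an object; "grip_force" is the grip in N (left out, the last holds). Time passes only in rows, so rows that do not move let the fingers close. It gives the time, the measured TCP pose, the force and the opening at its end, in the units of the state.
- robot.sense(): the state, without advancing time (a new reading comes with each control period).
- robot.grab_frame(name): name is "scene" or "top"; returns (picture, depth): 480x640x3 uint8, red, green, blue; 480x640 float32, mm along the optical axis (not along the pixel's ray), 0 where there is no reading.
- robot.camera_model(name): a dict with "camera_matrix" (3x3 intrinsics, pixels), "rvec" (rotation vector, rad) and "tvec" (3), from world to camera coordinates, as OpenCV has them. Camera axes: x right, y down, z forward; pixel columns grow to the right and rows downward; lengths in mm; the calibration is good to about 2 mm. A picture is of the moment at which its call begins. camera_model takes no time and is no camera call.
- robot.finish_job(): hands the job in, once; it reports no verdict.
Trained networks look in the newest picture that a camera, given by its name, has taken for a name from the list of things; names that differ only in an ending like _2 or _b are one class to them, and where a whole thing is asked for, a point or a joint stands for the part that bears it (a point fixed in the world has none). Each returns a list of dicts, best first, with "confidence" (0 to 1); they miss things now and then, are a little off and sometimes report something else, mostly with a low value. They report only what shows in the picture. A call takes as long as a camera call.
- robot.look_for(query, camera): "extent" ([left, top, right, bottom] in pixels, round what is visible of it).
The state is a dict: "time": time; "joint_positions": joint angles; "joint_velocities": joint speeds; "effort": joint torques, N m; "ee_pos": TCP position; "ee_rot": TCP orientation; "force": force on the tool from outside, world axes, zero at the start; "torque": the same for the moment, N m; "grip_width": opening from 0.0 (shut) to 1.0 (fully open).
Only numpy, scipy, OpenCV 4.12 (cv2) and the standard library are available. Lean on these libraries where they do the work, as an engineer would, in place of code of your own. Each camera call takes 0.05 s, during which the arm holds its last target. There are 200 camera calls.

### The job

Get the glass bottle ready for shaking: slide the clamp rod by its upright handle until its sprung pad presses the bottle snugly, but gently, against the two rubber posts (about 8 N on the bottle), then flip the cam lever over its centre until it lies down fully closed. Don't squeeze the glass hard or strain the lever, keep the bottle standing on the shaker, leave the other things where they are, and let go at the end.

Things in the scene. Friction and masses are not known exactly. Their poses are not given: they have to be found in the camera images.
- shaker: Orbital shaker, fixed to the bench: white housing, grey deck 240 x 380 mm whose top is 85 mm above the bench. Origin: centre of its underside on the bench; x across the clamp rod, y along the rod towards the two posts, z up.
- clamp_block (a point): Centre of the top of the aluminium clamp block on the deck, 46 mm (x) x 50 mm (y), 42 mm high; the rod runs through it along y. Axes as the shaker's.
- stop_zone (a point): Point on the deck in the middle of the stop's range. The stop: two upright rubber-sleeved posts, 18 mm diameter, 60 mm high, 24 mm either side of the rod's line (x), on one foot firmly set. Their y lies anywhere within 13 mm either way of this point and is not reported: find it by feel. The bottle's axis is 33 mm before the posts' axes when it touches both.
- rod: Square steel clamp rod, 12 x 12 mm, along the shaker's y, its axis 30 mm above the deck; slides only along y. Origin on its axis under the upright black handle at the -y end. With the lever open it drags with about 7 N (plus 6 N per m/s) and stays where it is left, holding up to about 7 N of the pad's spring by itself. The closed lever grips it with some 10 N more.
- pad_face (a point): Where the face of the rod's pad is when unloaded: 200 mm along +y from rod's origin, on the rod's axis (moves with the rod, not with the spring). Rubber pad 34 x 34 mm on a spring of 3 N/mm that starts at zero load and gives way at most 8 mm.
- rod_slide (a joint): Travel of the rod along the shaker's +y (towards bottle and posts), m; 0 is fully back, 0.088 the far end. It starts between 0 and 0.012.
- rod_handle (a point): Centre of the rod handle's square grip, 18 x 18 mm and 32 mm high, centred 42 mm above the rod's axis; this point is 45 mm above that axis and 75 mm above the deck; a round 12 mm neck below; axes as the shaker's.
- lever: Black cam lever on top of the clamp block. Origin on its pivot (axis along the shaker's y), 50 mm above the deck; z points along the lever to its free end, x is the normal of its leading face. Flat arm 8 mm thick and 14 mm wide, its end widened to 22 mm and 9 mm thick from 55 to 77 mm from the pivot; a steel cam disc of 13 mm radius at the pivot.
- lever_angle (a joint): Angle of the lever, rad: 0 upright, positive leaning to the shaker's +x, range -0.6 (open, leaning to -x) to 1.45 (closed, lying nearly level, pointing to +x). It starts at rest near -0.35; from there a spring resists (most near 0.4: about 0.5 N m, 8 N at 62 mm) down to nothing at the centre, 0.95: let go before, it swings back; past it, it snaps to 1.45 by itself.
- lever_tip (a point): Point in the lever's widened end, 68 mm from the pivot along the lever.
- bottle: Clear glass bottle with white cap, 64 mm diameter, 118 mm high, about 0.3 kg, loose on the deck between the rod's pad and the posts, 10 mm or more before the posts. Origin: centre of its underside; z up. Slides on the deck with up to about 2.5 N.
- dish: Clear petri dish, 56 mm diameter, 14 mm high, on the deck; leave it. Origin: centre of its underside.
- vial: Amber vial, 24 mm diameter, 45 mm high, on the deck; leave it. Origin: centre of its underside.
- spray: White spray bottle, 190 mm high, on the bench to the left; leave it. Origin: centre of its underside.
- water: Water bottle, 62 mm diameter, 190 mm high, on the bench to the left; leave it. Origin: centre of its underside.
- beaker: Glass beaker, 72 mm diameter, 85 mm high, on the bench to the right; leave it. Origin: centre of its underside.
- marker: Marker pen, 130 mm long, lying on the bench to the right; leave it. Origin: under its middle; x along it.

How it is judged:
By the outcome, as a careful person would: the job done as asked, in the order asked, and still so for the second after the job is handed in, with the robot touching nothing.
It also fails if it takes over 72 s, if anything falls off the work surface, if the arm or the gripper's body presses on something with over 40 N, if the wrist force passes 120 N, or if a joint passes its speed limit or range.

## Working session

There is one attempt and no reset: what is moved stays moved. The work goes in short steps, Python scripts to look and compute and a tool call to move; the robot and the scene stay as the last step left them, time stands still between calls to the robot, and variables do not carry over. Pictures are saved under pics/ and viewed, on a budget of 10 in all, crops included, one or two more only if the job needs it, and the job is handed in when it is done.

Besides the shell and the picture viewer there is one more tool, called after "Request:" as name(argument=value, ...), one argument or row to a line, values as JSON. servo_tool: Moves the arm, as the interface text tells. Its arguments: {"type":"object","properties":{"targets":{"type":"array","items":{"type":"number","minimum":-1,"maximum":1}},"grip_force":{"type":"number"}},"required":["targets"]}

```bash
mkdir -p pics; ls; cat > h.py <<'E'
import numpy as np, cv2
from plant import robot
def cam(n):
    m=robot.camera_model(n); R,_=cv2.Rodrigues(np.array(m["rvec"],float)); return np.array(m["camera_matrix"]),R,np.array(m["tvec"],float).ravel()
def cloud(n,d):
    K,R,t=cam(n); v,u=np.mgrid[:480,:640]; p=np.stack([(u-K[0,2])/K[0,0]*d,(v-K[1,2])/K[1,1]*d,d],-1)
    return (p-t)@R
E
python3 - <<'E'
from h import *
s=robot.sense(); print(s, robot.tcp_to_grasp)
for n in("scene","top"):
    im,d=robot.grab_frame(n); cv2.imwrite(f"pics/{n}0.png",im[:,:,::-1]); np.save(f"{n}0.npy",d)
    P=cloud(n,d)
    K,R,t=cam(n); print(n,-R.T@t, R[2])
    for q in["shaker","clamp_block","rod","rod_handle","pad_face","lever","bottle","dish","vial","stop_zone"]:
        for r in robot.look_for(q,n)[:2]:
            e=r["extent"];c=P[int((e[1]+e[3])/2),int((e[0]+e[2])/2)]
            print(q,np.round(e),round(r["confidence"],2),c.round())
E
```

```text
pics
{'time': 0.0, 'joint_positions': array([ 1.22267044e+00,  5.27959694e-02,  1.40171177e+00,  1.11637754e-05,
        1.68864671e+00, -7.03444684e-02]), 'joint_velocities': array([ 1.00766260e-03,  3.06525551e-05,  3.32223065e-03, -1.79654981e-04,
       -9.00258457e-04, -7.97933992e-04]), 'effort': array([-3.55587208e-04, -3.81664431e+01, -3.60184658e+01, -4.43851650e-05,
        6.10783303e-03,  5.46328721e-06]), 'ee_pos': array([143.85840221, 504.58354533, 230.50033864]), 'ee_rot': array([ 2.50692242e+00,  1.89199708e+00, -2.06615030e-03]), 'force': array([ 0.27998013, -0.54653793, -0.25604121]), 'torque': array([-0.02590995, -0.09228018, -0.0118549 ]), 'grip_width': 1.0005611991215704} 18.700000000000003
scene [ 891.60619612 -562.91777241 1161.31106051] [-0.31050838  0.45779385 -0.83307223]
shaker [238. 196. 381. 354.] 0.97 [538. -81. 126.]
shaker [270. 251. 319. 334.] 0.65 [ 532. -135.  120.]
clamp_block [240. 195. 383. 351.] 0.77 [540. -75. 128.]
clamp_block [270. 252. 319. 333.] 0.61 [ 532. -135.  120.]
rod [270. 253. 316. 336.] 0.89 [ 534. -141.  122.]
rod_handle [274. 249
[... 409 characters left out ...]
52. 239. 361. 258.] 0.53 [591.  45. 124.]
top [ 445.92980498    5.43781839 1724.4401152 ] [ 0.05366751  0.01483364 -0.99844868]
shaker [271. 201. 426. 313.] 0.83 [519. -36. 113.]
clamp_block [274. 200. 427. 318.] 0.8 [513. -41. 121.]
rod [343. 236. 427. 264.] 0.82 [ 533. -131.  118.]
rod [144. 245. 189. 281.] 0.72 [506. 439. 155.]
rod_handle [346. 238. 428. 269.] 0.86 [ 527. -142.   87.]
pad_face [345. 240. 429. 266.] 0.57 [ 529. -142.   86.]
lever [366. 246. 380. 264.] 0.49 [518. -96. 167.]
lever [311. 287. 328. 309.] 0.35 [408.  44.  85.]
bottle [311. 249. 337. 276.] 0.68 [500.  27. 207.]
dish [310. 285. 329. 309.] 0.54 [411.  44.  85.]
stop_zone [271. 202. 426. 316.] 0.64 [513. -35. 132.]
```

```bash
python3 - <<'E'
import cv2
a=cv2.imread("pics/scene0.png")[185:365,220:400]; b=cv2.imread("pics/top0.png")[190:325,260:440]
cv2.imwrite("pics/s1.png",cv2.resize(a,(600,600),interpolation=2)); cv2.imwrite("pics/t1.png",cv2.resize(b,(800,600),interpolation=2))
E
```

```text
(no output)
```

View pics/s1.png

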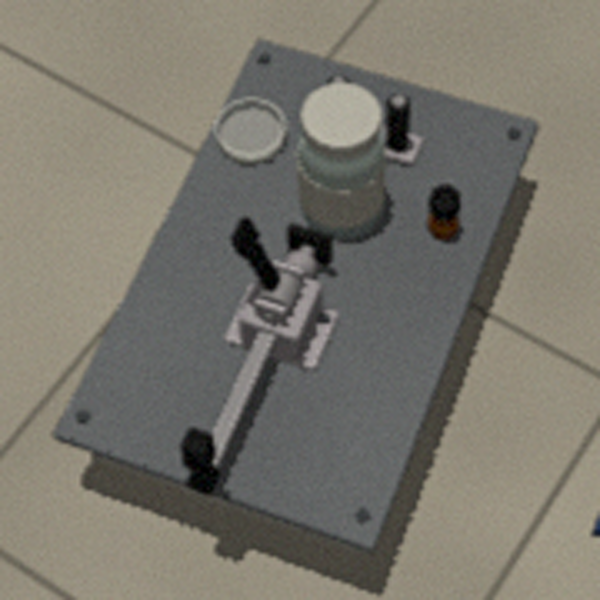

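View pics/t1.png

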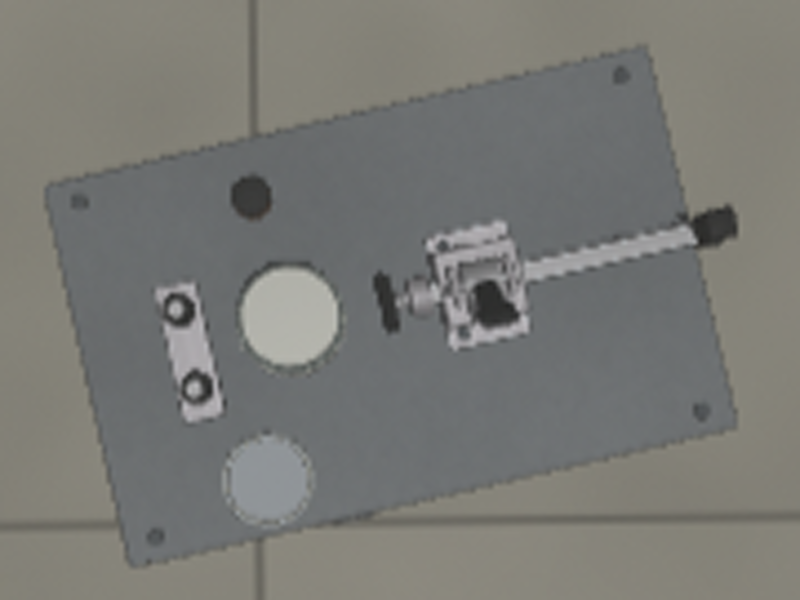

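The views show the shaker rotated about 13°, with the handle at crop (715,225) in the top view, the lever leaning to −x at (492,303), the bottle at (290,315), the pad at (387,300), and the posts at (178,310) and (195,388). Next I'll fit the geometry.

```bash
cat >> h.py <<'E'
def ray(n,u,v,z):
    K,R,t=cam(n); d=R.T@np.linalg.inv(K)@np.array([u,v,1.]); c=-R.T@t
    return c+d*(z-c[2])/d[2]
E
python3 - <<'E'
from h import *
d=np.load("top0.npy"); P=cloud("top",d); Q=P.reshape(-1,3)
im=cv2.imread("pics/top0.png")
for name in("scene","top"):
    X=cloud(name,np.load(name+"0.npy")).reshape(-1,3)
    dk=X[(abs(X[:,2]-85)<7)&(abs(X[:,0]-500)<220)&(abs(X[:,1]+20)<260)]
    print(name,"z",np.median(dk[:,2]),len(dk))
    r=cv2.minAreaRect(dk[:,:2].astype(np.float32)); print(r)
# corners by pixels
cs=[ray("top",260+x/4.4444,190+y/4.4444,85)[:2] for x,y in[(45,185),(647,45),(737,428),(133,567)]]
c=np.mean(cs,0); ydir=(cs[0]-cs[1]+cs[3]-cs[2])/2; print(np.round(cs,1),c,ydir,np.linalg.norm(ydir))
xx=(cs[0]-cs[3]+cs[1]-cs[2])/2; print(xx,np.linalg.norm(xx))
th=np.arctan2(-ydir[0],ydir[1]); print("th",th)
A=np.array([[np.cos(th),-np.sin(th)],[np.sin(th),np.cos(th)]])  # cols: shaker x,y
np.savez("shk.npz",c=c,th=th)
for nm,x,y,z in[("post1",178,310,145),("post2",195,388,145),("bottle",290,315,203),("handle",715,224,173),("pad",385,301,132),("blockcorner",440,290,127)]:
    w=ray("top",260+x/4.4444,190+y/4.4444,z); print(nm,w.round(1),((w[:2]-c)@A).round(1))
for name in("scene","top"):
    X=cloud(name,np.load(name+"0.npy")).reshape(-1,3); L=(X[:,:2]-c)@A; L=np.c_[L,X[:,2]-85]
    def rep(t,m): 
        q=L[m]; print(name,t,len(q), q.mean(0).round(1) if len(q) else "", (q.min(0).round(),q.max(0).round()) if len(q) else "")
    rep("handle",(L[:,1]<-150)&(L[:,2]>52)&(L[:,2]<110)&(abs(L[:,0])<60))
    rep("capbottle",(L[:,2]>108)&(L[:,2]<130)&(abs(L[:,0])<60)&(abs(L[:,1])<120))
    rep("leverhi",(L[:,2]>95)&(L[:,1]<0)&(L[:,1]>-110)&(abs(L[:,0])<80))
    rep("posts",(L[:,2]>50)&(L[:,2]<70)&(L[:,1]>90)&(abs(L[:,0])<60))
    rep("pad",(L[:,2]>25)&(L[:,2]<55)&(L[:,1]>-50)&(L[:,1]<20)&(abs(L[:,0])<40))
E
```

```text
scene z 85.09598452589069 10217
((514.8578491210938, -34.65925598144531), (241.45672607421875, 382.5113525390625), 12.340599060058594)
top z 84.53262031804306 10032
((513.594970703125, -34.141021728515625), (240.2578887939453, 380.3180236816406), 12.302888870239258)
[[ 589.5  174. ]
 [ 669.8 -195. ]
 [ 435.6 -244.6]
 [ 356.4  122.6]] [512.81048356 -35.746217  ] [-79.77555036 368.05215834] 376.5986320964835
[233.67812361  50.48782871] 239.07004476326344
th 0.21344887339205024
post1 [509.5  90.3 145. ] [ 23.4 123.9]
post2 [463.6  80.8 145. ] [-23.4 124.4]
bottle [503.4  23.9 203. ] [ 3.5 60.3]
handle [ 553.5 -221.1  173. ] [   0.5 -189.8]
pad [513.6 -31.5 132. ] [1.7 4. ]
blockcorner [519.9 -64.3 127. ] [  0.8 -29.4]
scene handle 116 [   4.5 -196.1   80.6] (array([  -6., -203.,   60.]), array([  13., -184.,   92.]))
scene capbottle 483 [  2.7  42.  117.2] (array([-27., -66., 108.]), array([ 33.,  91., 126.]))
scene leverhi 88 [-18.2 -56.2 113.5] (array([-27., -66.,  95.]), array([-10., -45., 126.]))
scene posts 63 [ 17.2 154.3  59.1] (array([-30., 116.,  50.]), array([ 35., 770.,  67.]))
scene pad 202 [  7.4 -15.6  40.3] (array([-20., -50.,  25.]), array([26.,  7., 55.]))
top handle 59 [   0.5 -190.7   84. ] (array([  -8., -202.,   60.]), array([  10., -183.,   96.]))
top capbottle 431 [  0.9  49.5 117.4] (array([-29., -64., 108.]), array([ 31.,  89., 130.]))
top leverhi 54 [-21.  -53.2 116.1] (array([-29., -64.,  96.]), array([-10., -43., 128.]))
top posts 84 [ -0.5 258.5  58.3] (array([-31., 118.,  50.]), array([ 32., 795.,  66.]))
top pad 206 [  1.  -21.9  40.3] (array([-22., -49.,  27.]), array([23.,  7., 54.]))
```

Request:
servo_tool(
  targets=[0,0,-0.3,0,0,-1,0,0,0,-0.3,0,0,-1,0,0,0,-0.3,0,0,-1,0,0,0,0,0,0,-1,0,0,0,0,0,0,-1,0],
  grip_force=25,
)

```text
time: 1.52
ee_pos: [144.1, 505.1, 259.1]
ee_rot: [-2.136, -2.302, -0.002]
force: [0.1, -0.3, -1.5]
grip_width: 1.0
```

Request:
servo_tool(
  targets=[0,0,0,0,0,-1,0,0,0,0,0,0,-1,0,0,0,0,0,0,-0.1,0],
)

```text
time: 1.77
ee_pos: [143.9, 504.9, 258.3]
ee_rot: [-1.964, -2.452, -0.0]
force: [0.7, 0.3, -0.4]
grip_width: 0.998
```

```bash
cat >> h.py <<'E'
C=np.array([514.,-34.8]); TH=0.2148
A=np.array([[np.cos(TH),-np.sin(TH)],[np.sin(TH),np.cos(TH)]])
def loc():
    s=robot.sense(); p=s["ee_pos"]; l=(p[:2]-C)@A; f=s["force"]; fl=f[:2]@A
    R,_=cv2.Rodrigues(s["ee_rot"]); yaw=np.arctan2(R[1,0],R[0,0])-np.pi/2-TH
    print("t%.2f loc x%.2f y%.2f z%.2f yawerr %.4f tilt %s F x%.2f y%.2f z%.2f w%.3f"%(s["time"],*l,p[2],yaw,R[:2,2].round(4),*fl,f[2],s["grip_width"]),s["joint_positions"].round(2))
E
python3 -c "
from h import *
loc()
c=np.load('scene0.npy'); 
for n in('scene','top'):
    X=cloud(n,np.load(n+'0.npy')).reshape(-1,3); L=np.c_[(X[:,:2]-C)@A,X[:,2]]
    m=(L[:,1]<-150)&(L[:,2]>140)&(L[:,2]<190)&(abs(L[:,0])<60); print(L[m].min(0),L[m].max(0),np.median(L[m],0))
    m=(L[:,1]<-30)&(L[:,1]>-110)&(L[:,2]>190)&(L[:,2]<230)&(abs(L[:,0])<60); print(L[m].min(0),L[m].max(0),np.median(L[m],0))
"
```

```text
t1.77 loc x-246.51 y606.19 z258.33 yawerr 0.0057 tilt [0.     0.0001] F x0.77 y0.10 z-0.35 w0.998 [ 1.22  0.05  1.35  0.    1.74 -0.57]
[  -7.82765671 -204.09250961  144.7505541 ] [  11.12153993 -184.73813011  177.02150927] [   3.18548012 -198.04871113  170.35462115]
[-28.79756132 -66.36577912 190.12826564] [-12.66325381 -45.60237273 211.18622032] [-20.55703707 -57.49513439 202.10535673]
[  -9.56753389 -202.26124375  144.62706136] [   8.09712618 -183.36886496  180.6940063 ] [  -1.44049689 -191.08582352  170.88432393]
[-30.33146408 -64.79762009 190.33146612] [-15.41015136 -43.46664123 212.80912841] [-23.58522695 -53.71514652 204.57693521]
```

Request:
servo_tool(
  targets=[-1,0.3,0,0,0,0,0,-1,0.3,0,0,0,0,0,-1,0.3,0,0,0,0,0,-1,0.3,0,0,0,0,0,-1,0.3,0,0,0,0,0],
)

```text
time: 2.18
ee_pos: [220.7, 366.9, 258.3]
ee_rot: [1.969, 2.448, 0.0]
force: [-0.7, -0.5, 0.5]
grip_width: 1.001
```

Request:
servo_tool(
  targets=[-1,0.3,0,0,0,0,0,-1,0.3,0,0,0,0,0,-1,0.3,0,0,0,0,0,-1,0.3,0,0,0,0,0,-1,0.3,0,0,0,0,0],
)

```text
time: 2.6
ee_pos: [297.1, 230.1, 258.5]
ee_rot: [1.969, 2.448, 0.001]
force: [0.1, 0.1, -0.7]
grip_width: 1.002
```

Request:
servo_tool(
  targets=[-1,0.3,0,0,0,0,0,-1,0.3,0,0,0,0,0,-1,0.3,0,0,0,0,0,-1,0.3,0,0,0,0,0,-1,0.3,0,0,0,0,0],
)

```text
time: 3.02
ee_pos: [373.5, 93.2, 258.5]
ee_rot: [1.969, 2.447, 0.001]
force: [0.5, 1.0, 1.3]
grip_width: 0.994
```

Request:
servo_tool(
  targets=[-1,0.3,0,0,0,0,0,-1,0.3,0,0,0,0,0,-1,0.3,0,0,0,0,0,-1,0.3,0,0,0,0,0,-1,0.3,0,0,0,0,0],
)

```text
time: 3.43
ee_pos: [449.9, -43.6, 258.4]
ee_rot: [1.969, 2.447, 0.001]
force: [0.3, 0.6, 0.3]
grip_width: 1.001
```

Request:
servo_tool(
  targets=[-1,0.3,0,0,0,0,0,-1,0.3,0,0,0,0,0,-1,0.3,0,0,0,0,0,-1,0.3,0,0,0,0,0,-1,0.3,0,0,0,0,0],
)

```text
time: 3.85
ee_pos: [526.3, -180.3, 258.2]
ee_rot: [1.97, 2.448, 0.0]
force: [-0.0, -0.5, 0.2]
grip_width: 1.002
```

```bash
python3 -c "
from h import *
loc()"
```

```text
t3.85 loc x-18.99 y-144.75 z258.20 yawerr 0.0008 tilt [0.0002 0.0001] F x-0.12 y-0.53 z0.16 w1.002 [-0.4   0.14  1.26  0.    1.75 -2.18]
```

Request:
servo_tool(
  targets=[-0.8,0.32,0,0,0,0,0.3,-0.82,0.33,0,0,0,0,0.3,0,0,1,0,0,0,0.3,0,0,1,0,0,0,0.3,0,0,0.5,0,0,0,0.3],
)

```text
time: 4.27
ee_pos: [554.3, -222.0, 178.9]
ee_rot: [-1.967, -2.443, 0.002]
force: [-0.1, 0.3, -0.4]
grip_width: 0.699
```

```bash
python3 -c "
from h import *
loc()
im,d=robot.grab_frame('scene'); cv2.imwrite('pics/s2.png',cv2.resize(im[230:380,190:390,::-1],(800,600),interpolation=2))"
```

```text
t4.27 loc x-0.53 y-191.44 z178.86 yawerr 0.0003 tilt [-0.0047  0.0024] F x-0.03 y0.28 z-0.41 w0.699 [-0.44  0.28  1.25  0.    1.62 -2.23]
```

View pics/s2.png

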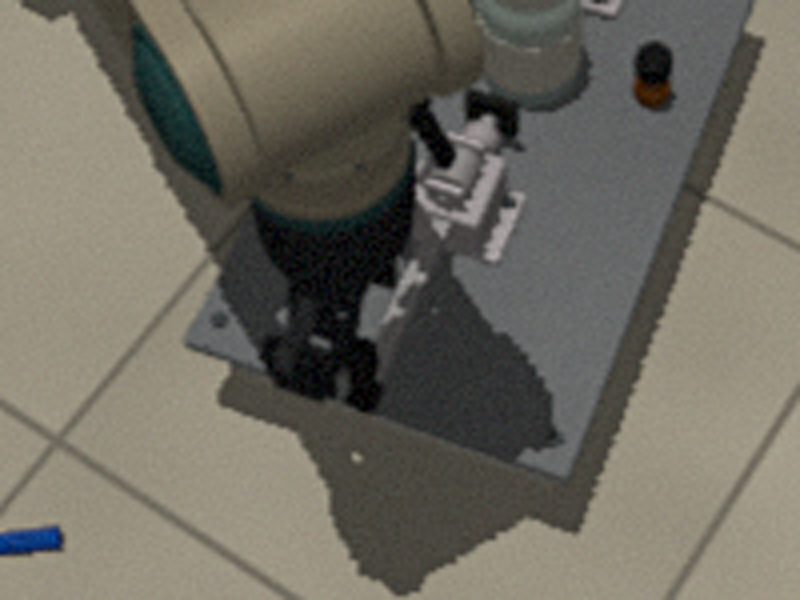

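The view shows the fingers over the handle near (330,370), clear of everything else. Next I lower and close.

Request:
servo_tool(
  targets=[0,0,0.6,0,0,0,0.3,0,0,0.55,0,0,0,0.3,0,0,0,0,0,0,0.3,0,0,0,0,0,0,0.6,0,0,0,0,0,0,0.7],
)

```text
time: 4.73
ee_pos: [555.9, -222.2, 150.6]
ee_rot: [1.966, 2.448, 0.001]
force: [0.3, 0.3, 0.4]
grip_width: 0.426
```

Request:
servo_tool(
  targets=[0,0,0,0,0,0,0.8,0,0,0,0,0,0,1,0,0,0,0,0,0,1,0,0,0,0,0,0,1,0,0,0,0,0,0,1],
  grip_force=30,
)

```text
time: 5.15
ee_pos: [556.2, -222.9, 151.0]
ee_rot: [1.965, 2.446, 0.001]
force: [1.7, -3.9, 6.7]
grip_width: 0.2
```

```bash
python3 -c "
from h import *
loc()"
```

```text
t5.15 loc x1.11 y-192.82 z151.04 yawerr 0.0024 tilt [ 0.0038 -0.0025] F x0.80 y-4.22 z6.73 w0.200 [-0.44  0.29  1.29 -0.    1.55 -2.23]
```

Request:
servo_tool(
  targets=[0.1,0,0,0,0,0,1,0.13,0,0,0,0,0,1,0.13,0,0,0,0,0,1,0.13,0,0,0,0,0,1,0.13,0,0,0,0,0,1],
)

```text
time: 5.57
ee_pos: [552.4, -205.6, 151.0]
ee_rot: [1.964, 2.443, -0.0]
force: [3.4, -9.2, 5.7]
grip_width: 0.199
```

```bash
python3 -c "
from h import *
loc()"
```

```text
t5.57 loc x1.09 y-175.04 z151.03 yawerr 0.0017 tilt [ 0.0049 -0.0042] F x1.35 y-9.68 z5.68 w0.199 [-0.42  0.27  1.32 -0.    1.55 -2.21]
```

Request:
servo_tool(
  targets=[0.13,0,0,0,0,0,1,0.13,0,0,0,0,0,1,0.13,0,0,0,0,0,1,0.13,0,0,0,0,0,1,0.1,0,0,0,0,0,1],
)

```text
time: 5.98
ee_pos: [548.5, -187.7, 151.0]
ee_rot: [1.964, 2.443, -0.001]
force: [4.0, -9.0, 2.8]
grip_width: 0.2
```

```bash
python3 -c "
from h import *
loc()"
```

```text
t5.98 loc x1.11 y-156.71 z151.04 yawerr 0.0015 tilt [ 0.0053 -0.0048] F x2.00 y-9.64 z2.85 w0.200 [-0.39  0.24  1.36 -0.    1.54 -2.18]
```

Request:
servo_tool(
  targets=[0.07,0,0,0,0,0,1,0.07,0,0,0,0,0,1,0.07,0,0,0,0,0,1,0.07,0,0,0,0,0,1,0.05,0,0,0,0,0,1],
)

```text
time: 6.4
ee_pos: [546.7, -179.6, 151.1]
ee_rot: [1.963, 2.439, -0.003]
force: [8.9, -19.4, 1.2]
grip_width: 0.203
```

```bash
cat >> h.py <<'E'
def avg(n=6):
    v=[];y=[]
    for i in range(n):
        robot.camera_model; robot.grab_frame("top"); s=robot.sense(); v.append(s["force"][:2]@A); y.append(((s["ee_pos"][:2]-C)@A)[1])
    v=np.array(v); print("avg F x%.2f y%.2f sd %.2f  y%.3f"%(*v.mean(0),v[:,1].std(),np.mean(y)))
E
python3 -c "
from h import *
loc();avg();loc()"
```

```text
t6.40 loc x1.11 y-148.48 z151.06 yawerr 0.0005 tilt [ 0.0067 -0.0079] F x4.59 y-20.87 z1.16 w0.203 [-0.38  0.22  1.37 -0.    1.54 -2.17]
avg F x3.46 y-16.88 sd 0.62  y-148.411
t6.70 loc x1.13 y-148.39 z151.11 yawerr 0.0005 tilt [ 0.0066 -0.0072] F x3.24 y-17.30 z2.25 w0.204 [-0.38  0.22  1.37 -0.    1.54 -2.17]
```

```bash
python3 -c "
from h import *
im,d=robot.grab_frame('top'); cv2.imwrite('pics/t2.png',cv2.resize(im[225:315,280:400,::-1],(800,600),interpolation=2))
P=cloud('top',d)
L=np.c_[(P.reshape(-1,3)[:,:2]-C)@A,P.reshape(-1,3)[:,2]-85]
m=(L[:,2]>112)&(L[:,2]<124)&(abs(L[:,0])<45)&(L[:,1]>20)&(L[:,1]<130);print(L[m].min(0),L[m].max(0),L[m].mean(0))
"
```

```text
[-26.83263866  52.93722241 112.01627441] [ 28.37575666 107.79203228 123.7086075 ] [  0.50067198  80.67778078 117.26072943]
```

View pics/t2.png

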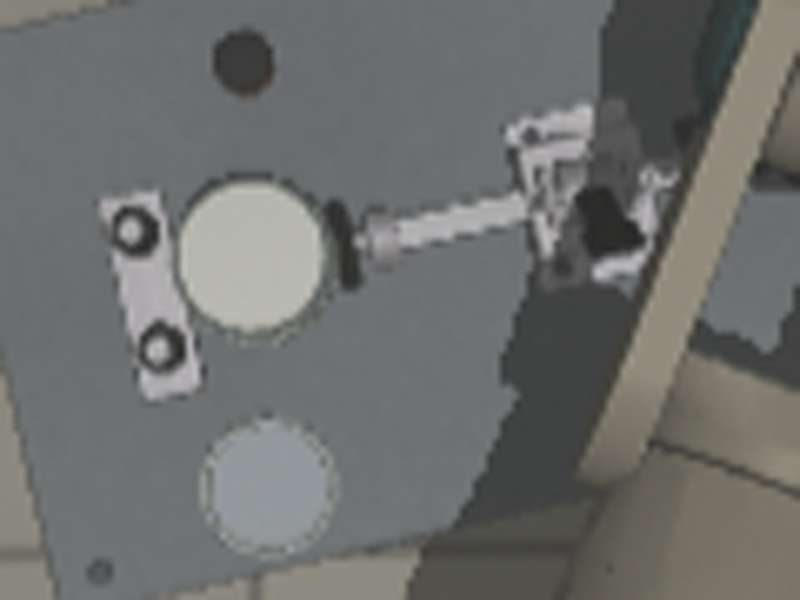

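The picture shows the bottle cap at (253,255), the pad against the bottle at (345,245), and the posts at (135,230) and (162,348). I'll check the bottle-to-posts distance.

```bash
python3 -c "
from h import *
for nm,x,y,z in [('p1',135,230,145),('p2',162,348,145),('cap',253,255,203),('padtop',345,245,132)]:
    w=ray('top',280+(x)/6.667-.5,225+y/6.667-.5,z); print(nm,((w[:2]-C)@A).round(1))
avg(8);loc()"
```

```text
p1 [ 24.3 123.5]
p2 [-23.  123.6]
cap [ 2.  79.7]
padtop [ 0.5 44.7]
avg F x3.83 y-16.76 sd 0.45  y-148.410
t7.15 loc x1.10 y-148.40 z151.06 yawerr 0.0005 tilt [ 0.0066 -0.0071] F x3.98 y-16.96 z2.22 w0.207 [-0.38  0.22  1.37 -0.    1.54 -2.17]
```

```bash
python3 -c "
from h import *
im,d=robot.grab_frame('scene'); cv2.imwrite('pics/s3.png',cv2.resize(im[190:280,270:390,::-1],(800,600),interpolation=2))
"
```

```text
(no output)
```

View pics/s3.png

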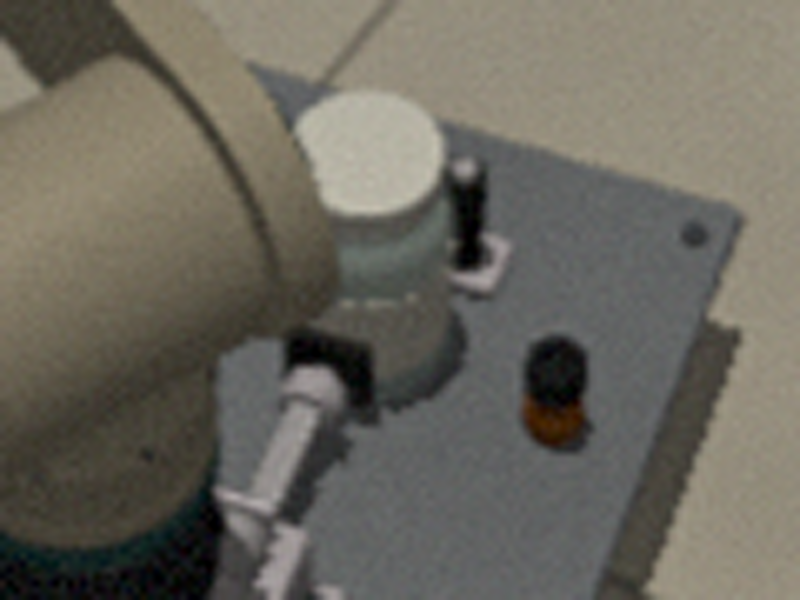

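```bash
python3 -c "
from h import *
K,R,t=cam('scene')
def pr(l,z):
    w=np.r_[C+A@np.array(l),z]; c=K@(R@w+t); return ((c[:2]/c[2]-[270,190]+.5)*6.667).round()
for nm,x,y,z in [('posttop',468,165,145),('postbase',468,262,87),('cap',370,152,203)]:
    w=ray('scene',270+x/6.667-.5,190+y/6.667-.5,z); print(nm,((w[:2]-C)@A).round(1))
for yb in(80,90):
    print(yb,[pr((2+32*np.cos(a),yb+32*np.sin(a)),85).tolist() for a in np.radians([-90,-60,-30,0])], pr((2,yb),203))
print([pr((24,y),145).tolist() for y in(113,123)],[pr((24,y),87).tolist() for y in(113,123)])
avg(8)
"
```

```text
posttop [ 25.8 128.8]
postbase [ 28.4 126. ]
cap [ 4.6 80.6]
80 [[333.0, 403.0], [376.0, 406.0], [416.0, 391.0], [441.0, 362.0]] [363. 151.]
90 [[342.0, 382.0], [386.0, 386.0], [425.0, 371.0], [450.0, 341.0]] [373. 130.]
[[449.0, 195.0], [458.0, 175.0]] [[446.0, 284.0], [455.0, 265.0]]
avg F x3.51 y-16.88 sd 0.61  y-148.409
```

Request:
servo_tool(
  targets=[-0.03,0,0,0,0,0,1,-0.03,0,0,0,0,0,1,0,0,0,0,0,0,1,0,0,0,0,0,0,1,0,0,0,0,0,0,1],
)

```text
time: 8.02
ee_pos: [546.7, -179.6, 151.1]
ee_rot: [1.964, 2.443, 0.0]
force: [3.3, -8.0, 4.5]
grip_width: 0.202
```

```bash
python3 -c "
from h import *
avg(8)"
```

```text
avg F x1.55 y-8.60 sd 0.59  y-148.440
```

Request:
servo_tool(
  targets=[-0.03,0,0,0,0,0,1,0,0,0,0,0,0,1,0,0,0,0,0,0,1,0,0,0,0,0,0,1],
)

```text
time: 8.75
ee_pos: [546.7, -179.8, 151.1]
ee_rot: [1.965, 2.445, 0.001]
force: [1.7, -4.2, 5.9]
grip_width: 0.203
```

```bash
python3 -c "
from h import *
avg(5)"
```

```text
avg F x0.73 y-5.24 sd 0.29  y-148.628
```

Request:
servo_tool(
  targets=[-0.03,0,0,0,0,0,1,0,0,0,0,0,0,1,0,0,0,0,0,0,1,0,0,0,0,0,0,1],
)

```text
time: 9.33
ee_pos: [546.9, -180.3, 151.0]
ee_rot: [1.965, 2.446, 0.001]
force: [0.8, -2.8, 7.4]
grip_width: 0.204
```

```bash
python3 -c "
from h import *
avg(5)"
```

```text
avg F x0.17 y-3.47 sd 0.48  y-149.144
```

Request:
servo_tool(
  targets=[-0.03,0,0,0,0,0,1,0,0,0,0,0,0,1,0,0,0,0,0,0,1,0,0,0,0,0,0,1],
)

```text
time: 9.92
ee_pos: [547.0, -180.8, 151.0]
ee_rot: [1.965, 2.447, 0.002]
force: [0.2, -0.7, 6.6]
grip_width: 0.204
```

```bash
python3 -c "
from h import *
avg(5)"
```

```text
avg F x0.07 y-1.35 sd 0.47  y-149.659
```

```bash
python3 -c "
from h import *
im,d=robot.grab_frame('top'); im2,_=robot.grab_frame('scene')
s=im[:,:,::-1].astype(float); s2=im2[:,:,::-1].astype(float)
for i in range(5):
    s+=robot.grab_frame('top')[0][:,:,::-1]; s2+=robot.grab_frame('scene')[0][:,:,::-1]
s=(s/6).astype(np.uint8); s2=(s2/6).astype(np.uint8)
cv2.imwrite('pics/topavg.png',s); cv2.imwrite('pics/scavg.png',s2)
a=cv2.resize(s[240:295,292:342],(400,440),interpolation=2); b=cv2.resize(s2[198:253,312:362],(400,440),interpolation=2)
a=cv2.convertScaleAbs(a,alpha=1.4); b=cv2.convertScaleAbs(b,alpha=1.4)
cv2.imwrite('pics/z1.png',np.hstack([a,b]))
P=cloud('top',d)
L=np.c_[(P.reshape(-1,3)[:,:2]-C)@A,P.reshape(-1,3)[:,2]-85]
for lo,hi in((1,3),(3,6),(6,10),(10,30),(30,55),(55,64)):
    m=(L[:,2]>lo)&(L[:,2]<hi)&(abs(L[:,0])<45)&(L[:,1]>95)&(L[:,1]<150);print(lo,hi,m.sum(),L[m].min(0).round(1),L[m].max(0).round(1),L[m].mean(0).round(1)) if m.sum() else 0
"
```

```text
1 3 54 [-44.9  99.3   1. ] [ 44.6 149.9   3. ] [ -7.2 126.9   1.9]
3 6 70 [-42.5 101.2   3. ] [ 44.5 149.5   6. ] [ -3.2 126.3   4.4]
6 10 104 [-42.3 101.9   6. ] [ 43.7 148.5  10. ] [ -0.4 125.2   7.9]
10 30 62 [-41.8 112.7  10. ] [ 40.3 137.4  23.6] [  2. 125.  13.]
30 55 17 [-32.3 116.   35.5] [ 23.7 132.4  55. ] [ -7.9 123.2  46.8]
55 64 45 [-32.1 117.1  55. ] [ 31.3 134.2  63.9] [  1.2 125.   59.9]
```

View pics/z1.png

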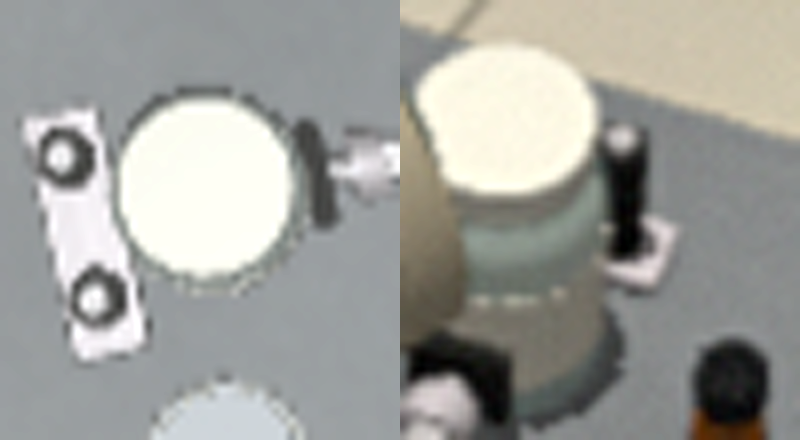

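The bottle stands firm against the stop. By feel the spring load is zero near handle y ≈ −152.4, so it carries about 8 N now. I release gently and raise the gripper.

Request:
servo_tool(
  targets=[0,0,0,0,0,0,0.7,0,0,0,0,0,0,0.62,0,0,0,0,0,0,0.62,0,0,0,0,0,0,0.62],
)

```text
time: 11.1
ee_pos: [545.9, -180.2, 148.4]
ee_rot: [-1.966, -2.449, 0.0]
force: [1.0, 0.2, -0.5]
grip_width: 0.379
```

```bash
python3 -c "
from h import *
loc();avg(4)"
```

```text
t11.10 loc x0.15 y-148.81 z148.35 yawerr 0.0032 tilt [-0.0009  0.0006] F x0.97 y-0.02 z-0.46 w0.379 [-0.38  0.23  1.37  0.    1.54 -2.17]
avg F x0.41 y-0.17 sd 0.08  y-148.906
```

Request:
servo_tool(
  targets=[0,0,-1,0,0,0,0.62,0,0,-1,0,0,0,0.62,0,0,-1,0,0,0,0.62,0,-0.5,-0.7,0,0,0,1,0,-0.8,0,0,0,0,1],
)

```text
time: 11.72
ee_pos: [509.7, -189.0, 265.1]
ee_rot: [1.96, 2.445, 0.004]
force: [0.5, 0.1, 0.9]
grip_width: 0.107
```

Request:
servo_tool(
  targets=[0,-0.9,0,0,0,0,1,0,0,0,0,0,0,1],
)

```text
time: 11.88
ee_pos: [479.0, -195.4, 260.4]
ee_rot: [1.969, 2.448, -0.001]
force: [0.6, -0.3, -0.1]
grip_width: -0.001
```

```bash
python3 -c "
from h import *
loc()
s=[robot.grab_frame('top') for i in range(5)]
im=np.mean([a[0] for a in s],0)[:,:,::-1].astype(np.uint8)
cv2.imwrite('pics/t4.png',cv2.resize(im[220:310,285:405],(800,600),interpolation=2))
d=np.median([a[1] for a in s],0); P=cloud('top',d)
L=np.c_[(P.reshape(-1,3)[:,:2]-C)@A,P.reshape(-1,3)[:,2]-85]
m=(L[:,2]>112)&(L[:,2]<124)&(abs(L[:,0])<45)&(L[:,1]>20)&(L[:,1]<130);print(L[m].min(0),L[m].max(0),L[m].mean(0))
m=(abs(L[:,0])<15)&(L[:,1]>108)&(L[:,1]<142)
q=L[m]; q=q[np.argsort(q[:,1])]; print([(int(a[1]),round(float(a[2]),1)) for a in q])
"
```

```text
t11.88 loc x-68.41 y-149.47 z260.37 yawerr 0.0013 tilt [-0.0003 -0.0007] F x0.50 y-0.43 z-0.08 w-0.001 [-0.46  0.03  1.37 -0.    1.75 -2.25]
[-26.87441461  53.505881   112.17760633] [ 28.62633097 107.68380177 123.17976993] [  0.9055149   80.77448655 117.41121243]
[(108, 86.8), (108, 88.8), (109, 90.5), (109, 91.2), (109, 90.3), (109, 91.4), (110, 89.0), (110, 89.9), (111, 92.3), (111, 88.8), (112, -1.2), (112, 6.7), (114, 4.8), (114, 10.6), (114, 7.2), (115, 7.2), (115, 7.3), (115, 7.8), (115, 10.3), (115, 11.4), (116, 9.3), (116, 5.3), (116, 6.9), (117, 4.5), (117, 6.6), (117, 8.8), (117, 6.7), (117, 9.2), (118, 8.3), (118, 7.6), (118, 9.9), (118, 8.6), (119, 5.8), (119, 5.9), (119, 9.2), (119, 7.1), (120, 6.5), (120, 9.0), (120, 10.8), (120, 8.3), (120, 8.6), (121, 6.4), (121, 10.0), (121, 7.4), (122, 6.9), (122, 6.0), (122, 8.3), (122, 9.3), (123, 6.9), (123, 5.5), (123, 9.4), (123, 10.8), (123, 9.6), (124, 27.9), (124, 8.0), (124, 8.7), (124, 8.6), (125, 8.7), (125, 6.0), (125, 9.7), (125, 10.6), (125, 46.4), (126, 5.6), (126, 9.7), (126, 12.2), (126, 8.2), (127, 7.4), (127, 2.3), (127, 7.9), (127, 9.5), (128, 9.2), (128, 10.5), (128, 11.0), (128, 7.2), (129, 6.1), (129, 7.3), (129, 8.0), (129, 10.2), (129, 8.2), (130, 10.5), (130, 5.4), (130, 9.8), (130, 7.3), (131, 10.2), (131, 3.1), (131, 5.7), (131, 9.0), (131, 9.4), (132, 6.6), (132, 8.7), (132, 10.9), (133, 9.1), (133, 8.5), (133, 9.7), (133, 5.2), (133, 9.0), (134, 8.5), (134, 11.3), (134, 5.9), (134, 9.0), (135, 8.4), (135, 7.8), (135, 10.9), (136, 8.1), (136, 11.4), (136, 7.8), (136, 10.8), (137, 7.7), (137, 6.6), (137, 5.9), (137, 3.4), (138, 2.6), (138, 1.9), (138, 2.6), (139, 2.3), (139, 1.1), (139, 0.1), (139, -0.7), (140, 2.4), (140, -3.1), (140, -2.2), (140, -2.1), (140, 1.8), (141, -0.4), (141, -0.7), (141, 0.7)]
```

View pics/t4.png

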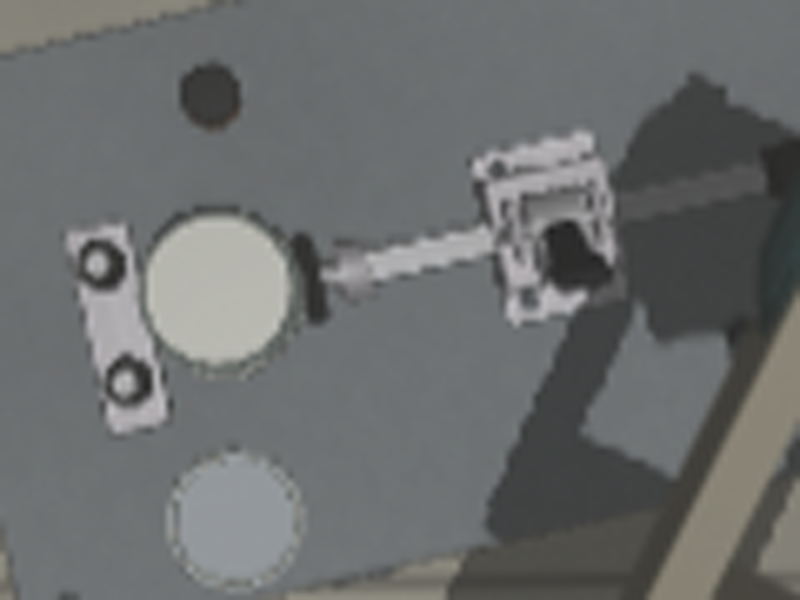

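The picture shows the bottle upright at (218,290) with the pad on it at (310,280). It bears on the stop's foot, whose front edge is at x≈150; the posts are at (100,265) and (127,380). The lever is still open at (575,255). Next the lever.

Request:
servo_tool(
  targets=[1,0,0,0,0,0,1,1,0,0,0,0,0,1,1,0,0,0,0,0,1,0.15,0,0.5,0,0,0,1,0,0,0.7,0,0,0,1],
)

```text
time: 12.55
ee_pos: [462.6, -100.6, 225.5]
ee_rot: [1.96, 2.45, 0.003]
force: [0.9, -0.4, -0.8]
grip_width: -0.002
```

Request:
servo_tool(
  targets=[0,0,0.9,0,0,0,1,0,0,0.1,0,0,0,1,0,0.4,0,0,0,0,1,0,0,0,0,0,0,1],
)

```text
time: 12.88
ee_pos: [474.1, -99.4, 194.0]
ee_rot: [-1.966, -2.45, -0.0]
force: [1.1, 0.8, 0.2]
grip_width: -0.003
```

```bash
python3 -c "
from h import *
loc()
im,d=robot.grab_frame('scene'); cv2.imwrite('pics/s5.png',cv2.resize(im[200:320,220:380,::-1],(800,600),interpolation=2))
"
```

```text
t12.88 loc x-52.77 y-54.61 z194.00 yawerr 0.0038 tilt [-0.0002  0.0005] F x1.27 y0.53 z0.20 w-0.003 [-0.28 -0.05  1.58  0.    1.61 -2.07]
```

View pics/s5.png

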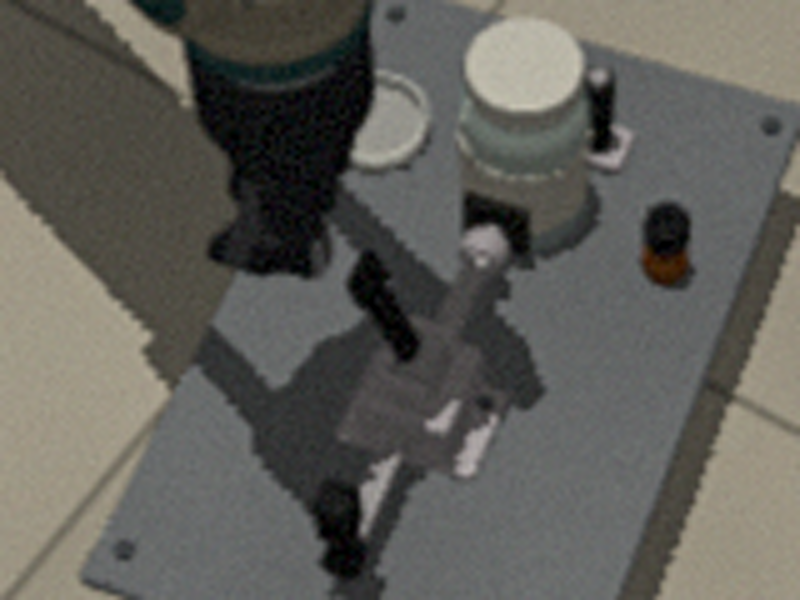

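The fingers at (270,260) are clear to the left of the lever's end at (370,270). Pushing now.

Request:
servo_tool(
  targets=[0,0.25,0,0,0,0,1,0,0.2,0,0,0,0,1,0,0.2,0,0,0,0,1,0,0.2,0,0,0,0,1,0,0.2,0,0,0,0,1],
)

```text
time: 13.35
ee_pos: [504.1, -93.1, 194.2]
ee_rot: [1.967, 2.449, -0.001]
force: [-5.6, -0.5, 2.7]
grip_width: 0.0
```

```bash
python3 -c "
from h import *
loc()"
```

```text
t13.35 loc x-22.11 y-54.84 z194.23 yawerr 0.0028 tilt [-0.0003 -0.0004] F x-5.58 y0.66 z2.74 w0.000 [-0.25  0.03  1.5  -0.    1.61 -2.04]
```

Request:
servo_tool(
  targets=[0,0.2,0,0,0,0,1,0,0.2,0,0,0,0,1,0,0.2,0,0,0,0,1,0,0.2,0,0,0,0,1,0,0.2,0,0,0,0,1],
)

```text
time: 13.77
ee_pos: [531.8, -86.9, 192.6]
ee_rot: [-1.965, -2.446, 0.006]
force: [-11.6, -3.1, -4.3]
grip_width: -0.003
```

```bash
python3 -c "
from h import *
loc()"
```

```text
t13.77 loc x6.30 y-54.68 z192.56 yawerr 0.0023 tilt [-0.0059 -0.0005] F x-12.01 y-0.56 z-4.29 w-0.003 [-0.23  0.11  1.42 -0.    1.62 -2.02]
```

Request:
servo_tool(
  targets=[0,0.2,0.03,0,0,0,1,0,0.22,0.07,0,0,0,1,0,0.22,0.1,0,0,0,1,0,0.2,0.17,0,0,0,1,0,0.2,0.2,0,0,0,1],
)

```text
time: 14.18
ee_pos: [563.0, -79.9, 175.7]
ee_rot: [-1.966, -2.447, 0.004]
force: [-5.3, -1.7, 1.0]
grip_width: -0.004
```

```bash
python3 -c "
from h import *
loc()"
```

```text
t14.18 loc x38.22 y-54.50 z175.68 yawerr 0.0025 tilt [-0.0036 -0.0001] F x-5.57 y-0.51 z1.03 w-0.004 [-0.21  0.2   1.35 -0.    1.59 -1.99]
```

Request:
servo_tool(
  targets=[0,0.2,0.23,0,0,0,1,0,0.05,0.1,0,0,0,1,0,0,0,0,0,0,1],
)

```text
time: 14.43
ee_pos: [571.0, -77.7, 165.4]
ee_rot: [-1.965, -2.449, 0.0]
force: [0.4, -0.5, 0.1]
grip_width: 0.003
```

```bash
python3 -c "
from h import *
loc()"
```

```text
t14.43 loc x46.57 y-54.06 z165.45 yawerr 0.0036 tilt [-0.0011  0.0009] F x0.31 y-0.55 z0.13 w0.003 [-0.2   0.23  1.34  0.    1.58 -1.99]
```

Contact is lost, so the lever has probably snapped over. I'll retreat up and back, then look.

Request:
servo_tool(
  targets=[0,0,-1,0,0,0,1,0,0,-1,0,0,0,1,0,0,-1,0,0,0,1,-1,0,-1,0,0,0,1,-1,0,0,0,0,0,1],
)

```text
time: 14.85
ee_pos: [585.4, -136.0, 295.1]
ee_rot: [1.955, 2.443, 0.009]
force: [1.2, -0.6, 0.7]
grip_width: 0.001
```

Request:
servo_tool(
  targets=[-1,0,0,0,0,0,1,-1,-1,0,0,0,0,1,-1,-1,0,0,0,0,1,-1,-1,0,0,0,0,1,0,0,0,0,0,0,1],
)

```text
time: 15.27
ee_pos: [519.6, -276.6, 286.7]
ee_rot: [1.975, 2.442, -0.003]
force: [1.3, -0.5, 0.6]
grip_width: 0.001
```

```bash
python3 -c "
from h import *
loc()
im,d=robot.grab_frame('top'); im2,_=robot.grab_frame('scene')
a=cv2.resize(im[225:315,285:385,::-1],(444,400),interpolation=2); b=cv2.resize(im2[190:310,250:350,::-1],(333,400),interpolation=2)
cv2.imwrite('pics/f1.png',np.hstack([a,b]))
P=cloud('top',d); L=np.c_[(P.reshape(-1,3)[:,:2]-C)@A,P.reshape(-1,3)[:,2]-85]
m=(L[:,2]>112)&(L[:,2]<124)&(abs(L[:,0])<45)&(L[:,1]>20)&(L[:,1]<130);print('cap',L[m].mean(0))
m=(L[:,2]>35)&(L[:,2]<150)&(L[:,0]>24)&(L[:,0]<90)&(L[:,1]>-75)&(L[:,1]<-35);print('lever',m.sum(),L[m].min(0).round(1),L[m].max(0).round(1),L[m].mean(0).round(1))
"
```

```text
t15.27 loc x-46.04 y-237.44 z286.72 yawerr -0.0040 tilt [-0.0001 -0.0023] F x1.17 y-0.74 z0.63 w0.001 [-0.55  0.23  1.1  -0.    1.81 -2.33]
cap [  1.10527308  79.89051458 117.39688317]
lever 135 [ 24.3 -65.1  49.3] [ 75.5 -43.   69.6] [ 52.6 -53.9  59.6]
```

View pics/f1.png

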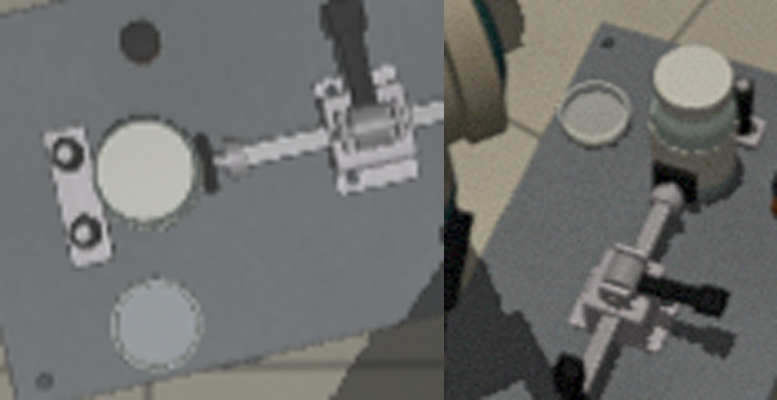

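The lever lies closed, pointing to +x: in the right view it ends at (715,300), and its measured top is about 60 mm above the deck, as expected at 1.45 rad. The bottle stands with the pad against it at (205,165), and nothing else has moved. Handing in.

```bash
python3 -c "
from h import *
avg(4); print(robot.finish_job()); loc()"
```

```text
avg F x0.17 y0.43 sd 0.36  y-232.042
the job is handed in; nothing more can be done
None
the job is handed in; nothing more can be done
```

The bottle is clamped and the lever is fully closed, but in the pictures the bottle rests against the foot of the stop, not visibly against the two posts. I handed the job in at about 15.5 s, with the gripper clear of everything.

**What I did**
- I gripped the upright handle and slid the rod about 44 mm until the bottle came up against something rigid.
- I backed off until the spring load, judged from the force at which the rod slips back, was about 8 N. Then I let go of the handle.
- I pushed the lever over its centre with closed fingers. The force read about 12 N mid-way, and the lever snapped shut by itself.

**Last checks**
- **Lever:** it lies towards +x with its top about 60 mm above the deck, which matches 1.45 rad.
- **Bottle:** it stands upright with the pad against it.
- **Other things:** the dish, vial and posts look unmoved. I did not re-check the things on the bench.

**What disagreed or fell short**
- **Contact with the posts:** the bottle's axis is about 44 mm before the posts' axes, not the 33 mm expected. Its edge coincides with the front of the stop's roughly 8 mm high foot, so contact with the posts themselves is not confirmed. I did not push harder against the glass to find out.
- **Peak load:** while finding the stop, the bottle briefly took about 12–13 N, above the intended 8 N.
- **Final load:** I did not measure it after letting go. The open rod holds only about 7 N by itself, so it is probably 7–8 N.

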